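Hold a probe thermometer in the port of a covered dough pan

TASK

The covered steel pan has a raised probe port in its lid: lift the port's cap off and set it right way up on the small wooden board. Then take the probe thermometer out of its stand and lower its stem upright through the middle of the open port, without the probe ever touching the port or the lid, until the tip is 60 mm below the port's mouth. Finish while still gripping the probe there, centred and still; leave the bowl, the jar and the scraper where they are.

Things in the scene. Friction and masses are not known exactly. Their poses are not given: they have to be found in the camera images.
- pan: Fixed closed rectangular steel pan, 176 (its x) x 162 mm, lid top 92 mm above the worktop, hollow and empty (floor 4 mm above the worktop). Origin: centre of its underside, on the worktop; z up. The probe port stands on the lid 45 mm from the middle along +x; on the -x side is a low bar handle, 20 mm high. It may stand at any yaw.
- port_mouth (a point): Probe port: an upright steel tube on the pan's lid, 25 mm tall, outer diameter 32 mm. The point is the centre of its open top (the mouth), 117 mm above the worktop. The bore is vertical, 22 mm in diameter and 31 mm deep through tube and lid, then opens into the empty pan. z up. Covered by the cap at the start.
- cap_knob (a point): Loose cap (about 80 g) over the port at the start: steel disc 47 mm in diameter with a short skirt, and on it an upright round black knob, diameter 22, 32 mm tall. The point is on the knob's axis, 22 mm above the disc, 35 mm above the cap's underside (skirt rim); z up. The skirt overlaps the tube by 8 mm with 3 mm play, so the point starts 144 mm above the worktop: lift straight up.
- board: Small fixed wooden board lying flat, 150 (its x) x 140 (its y) x 12 mm thick, empty. The origin is the centre of its underside, on the worktop; its top is 12 mm above the worktop. z up.
- probe_handle (a point): Loose probe thermometer (about 90 g), upright in its stand: round grey handle, diameter 24, 50 mm tall, over a flange of diameter 34, 4 mm thick; below it a straight steel stem, diameter 6, 115 mm long, all on one axis. The point is on the axis half-way up the handle, 29 mm above the flange's underside, 144 mm above the stem's tip, at the start 164 mm above the worktop; z up.
- probe_tip (a point): The lower end of the probe's stem, on its axis, 144 mm below point probe_handle.
- stand: Fixed probe stand: upright aluminium tube, outer diameter 38, 135 mm tall, bore 20, on a round foot of diameter 96. Origin: centre of its underside, on the worktop. The probe's flange rests on its top, the stem hangs inside: lift the probe straight up by over 115 mm to clear it. Stand and board lie either side of the pan; which is left or right changes.
- bowl: Bystander: empty steel bowl, 120 mm in diameter, 50 mm tall, beyond the pan; origin at the centre of its underside.
- jar: Bystander: closed jar, 64 mm in diameter, 90 mm tall, beyond the pan; origin at the centre of its underside.
- scraper: Bystander: bench scraper lying flat, 97 x 125 mm, 24 mm tall, beyond the pan; origin near its middle, on the worktop.
Not all that is in view belongs to the job. There is more than one size of the board; the job needs the largest.

How it is judged:
By the outcome, as a careful person would: the job done as asked, in the order asked, and still so for the second after the job is handed in, while the arm keeps its last pose, push and grip.
It also fails if it takes over 67 s, if anything falls off the work surface, if the arm or the gripper's body presses on something with over 40 N, if the wrist force passes 120 N, or if a joint passes its speed limit or range.

ROBOT

A 6-joint arm with a two-finger parallel gripper is mounted at the origin on the work surface. World frame = base frame: x ahead of the robot, y to its left, z up, the work surface at z = 0. Lengths are in m, angles in rad, forces in N, time in s.
With the tool pointing down it reaches from about 0.275 to 0.775 m from the base axis. Payload 14.6 kg.
Tool frame: the origin (TCP) lies at the very end of the fingers, on their centre line; the grasp point (between the pads) lies 19 mm behind it (bot.grasp_offset is the distance from the TCP to the grasp point, in m); z points along the fingers, y is the line along which they close (so a half turn about z gives the same grasp; the last joint's range is limited). The gripper opens to 85 mm and grips with 20 to 120 N. Pads are 22 mm wide; open, the fingers measure 114 mm over their backs; the gripper's body (76 mm by 85 mm) begins 54 mm behind the grasp point. The pads swing forward as they close: fully open they stand 13 mm farther back than shut.
Start: joints at [-1.288, 0.263, -0.048, 1.259, 0, 1.415], TCP at [0.223, -0.475, 0.231] pointing down, gripper open.
Joint ranges: [-2.65, 2.65], [-0.89, 1.7], [-1.18, 1.37], [-2.13, 2.11], [-1.35, 1.29], [-3.14, 3.14]. Speed limits (rad/s): [1.89, 1.89, 2.57, 2.79, 3.14, 3.14].

INTERFACE

Orientations are given as a 3x3 rotation matrix whose columns are the frame's x, y, z axes.
In Python, from workcell import bot, read_camera gives the robot as it stands. The module is installed in compiled form; this text tells all that it offers.
- The arm moves only by the tool step_arm, never from a script. Its argument "targets" is a list of rows, each a list of 6 numbers: the shift along the tool's x, y, z in m, then the turn, a rotation vector about the tool's x, y, z in degrees. In form: [[dx, dy, dz, wx, wy, wz], ...]. A call has 1 to 10 rows; each row is the pose to reach, as a shift and turn from the pose commanded when the call began, along the tool's axes at that moment; what a row does not reach only later rows make up. A row lasts 1/8 s, in which the tool goes at most 62.5 mm and 10.7 degrees, less where a joint would pass 70% of its speed; a pose out of reach is approached as far as the arm can. A call with a gripper value outside its range is refused whole. "jaw" is the finger opening in m, from 0 to 0.0854, set as the call begins (left out, the last holds). The fingers move at their own pace and stop on an object; "newtons" is the grip in N (left out, the last holds). Time passes only in rows, so rows that repeat a pose let the fingers close. It gives the time, the measured TCP pose, the force, the opening and the grip force at its end, in the units of the state.
- bot.read_state(): the state, without advancing time (a new reading comes with each control period).
- read_camera(name): name is "side" or "top" or "wrist"; returns a dict with "img" (480x640x3 uint8, blue, green, red), "fovy" (degrees; the focal length in pixels is half the picture's height over the tangent of half this angle, whatever the lens; pixels are square), "cx", "cy" (the principal point, pixels), "R" (3x3) and "t" (3): a world point X has camera coordinates R X + t. Camera axes: x right, y down, z forward; pixel columns grow to the right and rows downward; lengths in m; the calibration is good to about 2 mm. A picture is of the moment at which its call begins. There is no depth.
- bot.finish_job(): hands the job in; it is judged then, once.
The state is a dict: "clock": time; "joints": joint angles; "qd": joint speeds; "joint_efforts": joint torques, N m; "position": TCP position; "eef_rot": TCP orientation; "wrist_force": force on the tool from outside, world axes, zero at the start; "moment": the same for the moment, N m; "gripper_width": finger opening in m; "gripper_force": force on a finger pad.
Only numpy, scipy, OpenCV 4.12 (cv2) and the standard library are available. Lean on these libraries where they do the work, as an engineer would, in place of code of your own. Each camera call takes 0.05 s, during which the arm holds its last target. There are 200 camera calls.

## Working session

There is one attempt and no reset: what is moved stays moved. The work goes in short steps, Python scripts to look and compute and a tool call to move; the robot and the scene stay as the last step left them, time stands still between calls to the robot, and variables do not carry over. Pictures are saved under pics/ and viewed, at most 13 in all, crops included, and the job is handed in when it is done.

Besides the shell and the picture viewer there is one more tool, called after ">>>" in YAML: its name, and indented under it one key for each argument. step_arm: Moves the arm, as the interface text tells. Its arguments: {"type":"object","properties":{"targets":{"type":"array"},"jaw":{"type":"number"},"newtons":{"type":"number"}},"required":["targets"]}

```bash
mkdir -p pics; cat > h.py <<'E'
import numpy as np, cv2
from workcell import bot, read_camera
def K(c):
    f=240/np.tan(np.radians(c['fovy'])/2); return f
def ray(c,u,v):
    f=K(c); d=np.array([(u-c['cx'])/f,(v-c['cy'])/f,1.]); R=np.array(c['R']);t=np.array(c['t'])
    return -R.T@t, R.T@d
def onz(c,u,v,z):
    o,d=ray(c,u,v); return o+d*(z-o[2])/d[2]
def proj(c,X):
    p=np.array(c['R'])@np.array(X)+c['t']; f=K(c); return p[:2]/p[2]*f+[c['cx'],c['cy']]
E
python3 - <<'E'
from h import *
for n in ['top','side']:
    c=read_camera(n); cv2.imwrite(f'pics/{n}0.png',c['img']); print(n,c['fovy'],c['cx'],c['cy'],np.round(ray(c,320,240),3))
s=bot.read_state(); print(s['clock'],s['position'],s['eef_rot'],s['gripper_width'],bot.grasp_offset)
E
```

```text
top 50.28488777494941 309.7561803093943 238.06461847288102 [[ 0.419 -0.004  1.219]
 [ 0.077 -0.005 -0.997]]
side 45.92692614511873 317.0334719154138 248.0326480954732 [[ 0.17   0.723  1.002]
 [ 0.265 -0.624 -0.736]]
0.1 [ 0.22250591 -0.47524395  0.23086421] [[ 9.05690387e-01  4.23939689e-01 -2.51994176e-04]
 [ 4.23939725e-01 -9.05689890e-01  9.65750784e-04]
 [ 1.81191510e-04 -9.81501543e-04 -9.99999502e-01]] 0.0854296142043005 0.0187
```

View pics/top0.png

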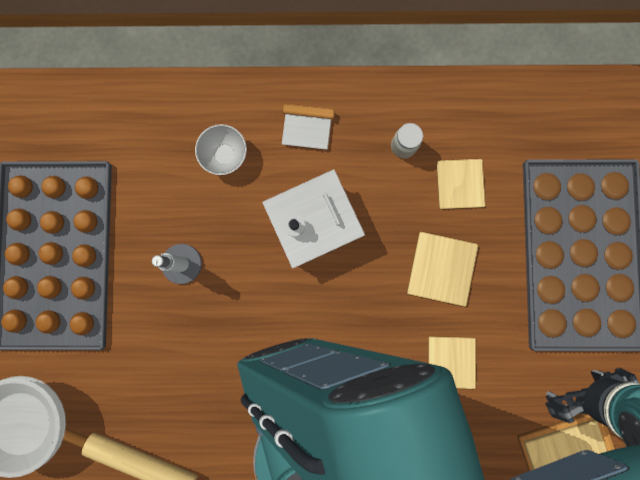

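View pics/side0.png

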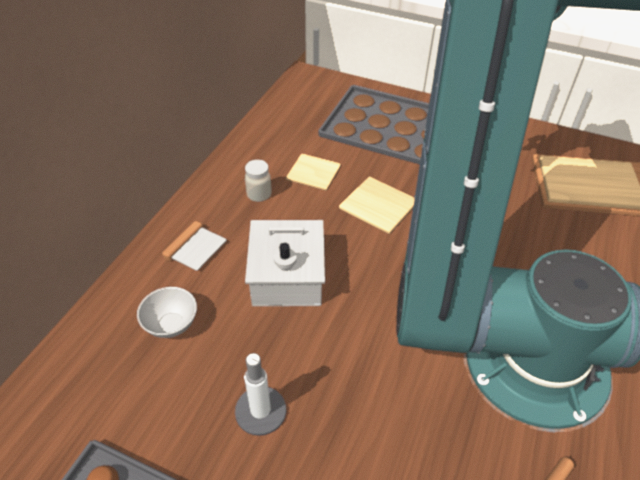

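Top view: pan centre is about (313,219), black knob (294,225), probe in its stand (158,261)/(185,265). Candidate boards are (461,184), (443,269) and (452,362), plus a brown cutting board at (570,450). The pan (380,290 N/A) has only one knob, and the white-tipped grey handle is the probe. By size I expect the board at (443,269), which I'll check by measuring.

```bash
cat >> h.py <<'E'
def tri(c1,p1,c2,p2):
    o1,d1=ray(c1,*p1);o2,d2=ray(c2,*p2)
    s=np.linalg.lstsq(np.c_[d1,-d2],o2-o1,rcond=None)[0]
    a,b=o1+s[0]*d1,o2+s[1]*d2; return (a+b)/2,np.linalg.norm(a-b)
def blobs(m,box,amin=20):
    x0,y0,x1,y1=box; z=np.zeros_like(m,np.uint8); z[y0:y1,x0:x1]=(m[y0:y1,x0:x1]>0)*255
    cs,_=cv2.findContours(z,cv2.RETR_EXTERNAL,cv2.CHAIN_APPROX_NONE)
    return sorted([k for k in cs if cv2.contourArea(k)>=amin],key=cv2.contourArea,reverse=True)
E
python3 - <<'E'
from h import *
t=read_camera('top');s=read_camera('side')
h=cv2.cvtColor(t['img'],cv2.COLOR_BGR2HSV)
m=cv2.inRange(h,(15,60,150),(35,170,255))
for k in blobs(m,(380,140,500,400),300):
    r=cv2.minAreaRect(k); P=np.array([onz(t,*p,.012) for p in cv2.boxPoints(r)]); print('board',np.round(r[0],1),P.mean(0).round(4),np.linalg.norm(P[1]-P[0]).round(3),np.linalg.norm(P[2]-P[1]).round(3),P.round(3)[:,:2].tolist())
# pan lid
m=cv2.inRange(h,(0,0,120),(180,60,255)); k=blobs(m,(250,160,375,280),300)[0]
r=cv2.minAreaRect(cv2.convexHull(k));P=np.array([onz(t,*p,.092) for p in cv2.boxPoints(r)]);print('pan',P.mean(0),np.linalg.norm(P[1]-P[0]),np.linalg.norm(P[2]-P[1]),P.round(3)[:,:2].tolist())
for c,b,n in((t,(270,205,320,250),'t'),(s,(265,230,310,275),'s')):
    for k in blobs(cv2.inRange(c['img'],(0,0,0),(55,55,55)),b,15):print('knob',n,cv2.boundingRect(k),cv2.contourArea(k))
a=cv2.resize(t['img'][235:305,130:220],None,fx=5,fy=5,interpolation=2)
b=cv2.resize(s['img'][340:440,225:295],None,fx=5,fy=5,interpolation=2)[:500]
d=cv2.resize(t['img'][205:255,270:330],None,fx=5,fy=5,interpolation=2)
out=np.zeros((600,800,3),np.uint8);out[:350,:450]=a;out[:500,450:800]=b;out[350:600,:300]=d
cv2.imwrite('pics/crop1.png',out)
E
```

```text
board [442.3 268.5] [ 0.4457 -0.2969  0.012 ] 0.152 0.142 [[0.386, -0.211], [0.534, -0.244], [0.505, -0.383], [0.357, -0.349]]
board [460.5 183.3] [ 0.6479 -0.3442  0.012 ] 0.11 0.117 [[0.704, -0.288], [0.709, -0.397], [0.592, -0.4], [0.587, -0.291]]
board [451.5 362. ] [ 0.2298 -0.3138  0.012 ] 0.109 0.118 [[0.289, -0.261], [0.289, -0.369], [0.171, -0.366], [0.17, -0.259]]
pan [0.55535534 0.00533029 0.092     ] 0.17919700489876322 0.16418263404418784 [[0.592, 0.121], [0.667, -0.042], [0.518, -0.109], [0.444, 0.052]]
knob t (290, 220, 9, 10) 51.0
knob s (281, 244, 8, 14) 81.5
```

View pics/crop1.png

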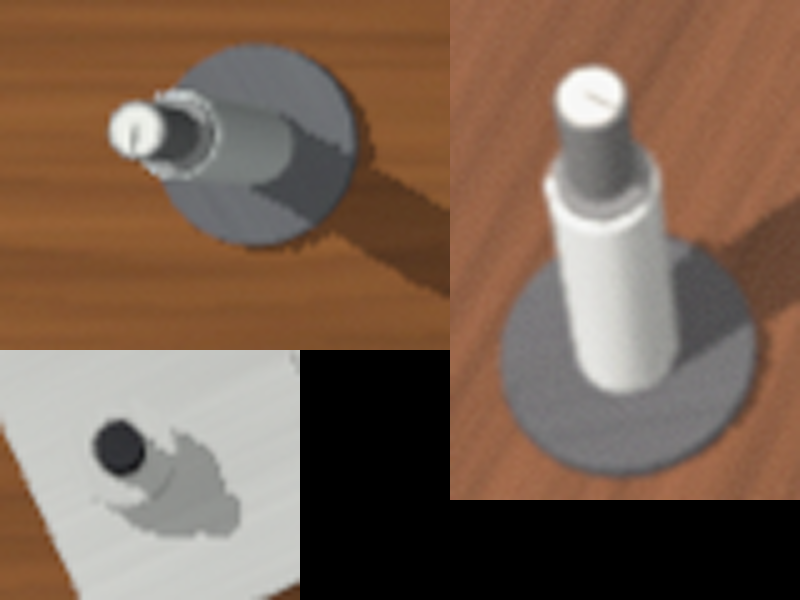

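The crop shows the probe's white top at top-view (156.8,260.8) and side-view (252.8,359.2), and the knob top at top-view (293.6,224.4). The largest board is the one at (442,268), which measures 152x142 mm.

```bash
python3 - <<'E'
from h import *
t=read_camera('top');s=read_camera('side')
print('probe',onz(t,156.7,260.6,.189).round(4),onz(s,252.6,359,.189).round(4),tri(t,(156.7,260.6),s,(252.6,359)))
print('knob',onz(t,293.5,224.3,.154).round(4),onz(s,284.7,247.5,.154).round(4))
P=np.array([.555,.0053]);e=np.array([.592-.667,.121+.042]);e/=np.linalg.norm(e);print('port from pan',P+.045*e,np.degrees(np.arctan2(e[1],e[0])))
r=bot.read_state(); R=np.array(r['eef_rot']); p=np.array(r['position'])
print(R.T@(np.array([.5363,.0455,.24])-p))
E
```

```text
probe [0.4571 0.3211 0.189 ] [0.4572 0.3219 0.189 ] (array([0.45727975, 0.32143484, 0.18824387]), np.float64(0.00041969334047874514))
knob [0.5345 0.0462 0.154 ] [0.5324 0.0523 0.154 ]
port from pan [0.53619011 0.04618017] 114.70823233200599
[ 0.50500914 -0.33876717 -0.00872702]
```

>>> step_arm:
  targets:
    - [0.5035,-0.341,-0.009,0,0,-70]
    - [0.5035,-0.341,-0.009,0,0,-70]
    - [0.5035,-0.341,-0.009,0,0,-70]
    - [0.5035,-0.341,-0.009,0,0,-70]
    - [0.5035,-0.341,-0.009,0,0,-70]
    - [0.5035,-0.341,-0.009,0,0,-70]
    - [0.5035,-0.341,-0.009,0,0,-70]
    - [0.5035,-0.341,-0.009,0,0,-70]
    - [0.5035,-0.341,-0.009,0,0,-70]
    - [0.5035,-0.341,-0.009,0,0,-70]
  jaw: 0.0854

```text
clock: 1.55
position: [0.5349, 0.0492, 0.2402]
eef_rot: [[-0.09, 0.996, 0.0], [0.996, 0.09, 0.0], [0.0, 0.0, -1.0]]
wrist_force: [0.0, -0.8, 0.8]
gripper_width: 0.0853
gripper_force: 0.0
```

>>> step_arm:
  targets:
    - [0,0,0,0,0,0]
    - [0,0,0,0,0,0]
    - [0,0,0,0,0,0]

```text
clock: 1.92
position: [0.5336, 0.0459, 0.2404]
eef_rot: [[-0.087, 0.996, 0.0], [0.996, 0.087, -0.0], [-0.0, 0.0, -1.0]]
wrist_force: [-0.5, -0.7, -0.1]
gripper_width: 0.085
gripper_force: 0.0
```

```bash
python3 - <<'E'
from h import *
w=read_camera('wrist');cv2.imwrite('pics/w1.png',w['img'])
r=bot.read_state();R=np.array(r['eef_rot']);p=np.array(r['position'])
print(r['clock'],p,R.round(3),np.array(r['joints']).round(2))
print(ray(w,320,240))
print(proj(w,[.534,.047,.154]))
print(R.T@(np.array([.534,.047,.127])-p))
for k in blobs(cv2.inRange(w['img'],(0,0,0),(60,60,60)),(0,0,640,480),300):print(cv2.boundingRect(k),cv2.contourArea(k))
E
```

```text
1.975 [0.53367805 0.04583732 0.24048867] [[-0.087  0.996  0.   ]
 [ 0.996  0.087 -0.   ]
 [-0.     0.    -1.   ]] [-0.07  0.28 -0.    1.29 -0.    1.42]
(array([0.52765143, 0.11742971, 0.38294522]), array([ 0.03608305, -0.28719373, -0.95727857]))
[316.22736945 242.2933841 ]
[0.00114675 0.00039896 0.11348858]
(0, 302, 640, 178) 54704.0
(304, 219, 32, 40) 992.0
```

View pics/w1.png

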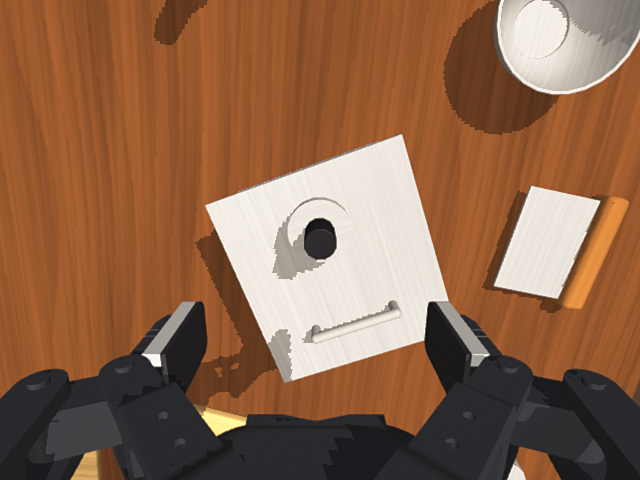

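The wrist view shows the knob top at about (320,243.5), against a prediction of (316,242). That puts the knob near (0.5365,0.046), which agrees with the port position computed from the pan. Next I descend and grip.

>>> step_arm:
  targets:
    - [0,0.0026,0.04,0,0,0]
    - [0,0.0026,0.08,0,0,0]
    - [0,0.0026,0.1,0,0,0]
    - [0,0.0026,0.113,0,0,0]
    - [0,0.0026,0.113,0,0,0]
    - [0,0.0026,0.113,0,0,0]

```text
clock: 2.72
position: [0.5371, 0.0468, 0.1282]
eef_rot: [[-0.088, 0.996, 0.001], [0.996, 0.088, -0.0], [-0.0, 0.001, -1.0]]
wrist_force: [-0.6, 0.1, 0.1]
gripper_width: 0.0852
gripper_force: 0.0
```

>>> step_arm:
  targets:
    - [0,0,0,0,0,0]
    - [0,0,0,0,0,0]
    - [0,0,0,0,0,0]
    - [0,0,0,0,0,0]
    - [0,0,0,0,0,0]
    - [0,0,0,0,0,0]
    - [0,0,0,0,0,0]
    - [0,0,0,0,0,0]
  jaw: 0.015
  newtons: 40

```text
clock: 3.72
position: [0.5367, 0.047, 0.1275]
eef_rot: [[-0.089, 0.996, 0.0], [0.996, 0.089, 0.0], [-0.0, 0.0, -1.0]]
wrist_force: [-1.1, 0.5, 6.3]
gripper_width: 0.0203
gripper_force: 39.4
```

>>> step_arm:
  targets:
    - [0,0,-0.004,0,0,0]
    - [0,0,-0.01,0,0,0]
    - [0,0,-0.02,0,0,0]
    - [0,0,-0.04,0,0,0]
    - [0,0,-0.07,0,0,0]
    - [0,0,-0.08,0,0,0]
    - [0,0,-0.08,0,0,0]
    - [0,0,-0.08,0,0,0]

```text
clock: 4.72
position: [0.5362, 0.0471, 0.2063]
eef_rot: [[-0.089, 0.996, -0.001], [0.996, 0.089, 0.0], [0.0, -0.001, -1.0]]
wrist_force: [-0.1, 0.1, -0.9]
gripper_width: 0.0209
gripper_force: 39.2
```

```bash
python3 - <<'E'
from h import *
w=read_camera('wrist');s=read_camera('side')
r=bot.read_state();R=np.array(r['eef_rot']);p=np.array(r['position'])
print(r['clock'],p,r['wrist_force'],r['gripper_width'])
o=np.hstack([cv2.resize(w['img'],(400,300)),cv2.resize(s['img'][150:330,180:420],(400,300))])
cv2.imwrite('pics/l1.png',o)
T=np.array([.4457,-.297]);print(R.T@(np.array([*T,p[2]])-p))
E
```

```text
4.825 [0.5362226  0.04704193 0.20639599] [-0.48234486  0.40452526 -0.43162696] 0.020320994623795247
[-3.34668413e-01 -1.20649227e-01  1.05281328e-04]
```

View pics/l1.png

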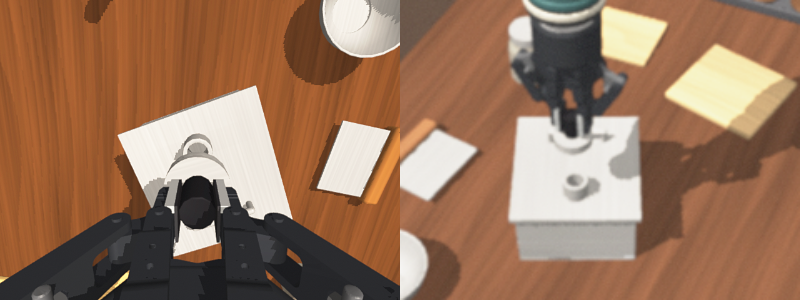

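The cap is held upright and the port is open below it. Now to the board.

>>> step_arm:
  targets:
    - [-0.335,-0.12,0,0,0,0]
    - [-0.335,-0.12,0,0,0,0]
    - [-0.335,-0.12,0,0,0,0]
    - [-0.335,-0.12,0,0,0,0]
    - [-0.335,-0.12,0,0,0,0]
    - [-0.335,-0.12,0,0,0,0]
    - [-0.335,-0.12,0,0,0,0]
    - [-0.335,-0.12,0,0,0,0]
    - [-0.335,-0.12,0.02,0,0,0]
    - [-0.335,-0.12,0.06,0,0,0]

```text
clock: 6.08
position: [0.4479, -0.2965, 0.1476]
eef_rot: [[-0.09, 0.996, 0.002], [0.996, 0.09, -0.002], [-0.002, 0.002, -1.0]]
wrist_force: [0.1, -0.1, -1.2]
gripper_width: 0.0207
gripper_force: 39.2
```

>>> step_arm:
  targets:
    - [0,0,0.04,0,0,0]
    - [0,0,0.08,0,0,0]
    - [0,0,0.1,0,0,0]
    - [0,0,0.106,0,0,0]
    - [0,0,0.106,0,0,0]
    - [0,0,0.106,0,0,0]

```text
clock: 6.82
position: [0.4473, -0.2974, 0.0422]
eef_rot: [[-0.089, 0.996, 0.001], [0.996, 0.089, -0.001], [-0.001, 0.001, -1.0]]
wrist_force: [-0.0, 0.5, 0.8]
gripper_width: 0.0207
gripper_force: 39.2
```

>>> step_arm:
  targets:
    - [0,0,0.003,0,0,0]
    - [0,0,0.006,0,0,0]
    - [0,0,0.008,0,0,0]
    - [0,0,0.009,0,0,0]
    - [0,0,0.01,0,0,0]
    - [0,0,0.0105,0,0,0]
    - [0,0,0.0105,0,0,0]

```text
clock: 7.7
position: [0.4468, -0.2973, 0.0308]
eef_rot: [[-0.089, 0.996, 0.0], [0.996, 0.089, -0.0], [-0.0, 0.0, -1.0]]
wrist_force: [0.4, 0.2, -1.2]
gripper_width: 0.0207
gripper_force: 39.2
```

```bash
python3 - <<'E'
from h import *
s=read_camera('side');r=bot.read_state();print(r['position'],r['wrist_force'])
E
```

```text
[ 0.44678442 -0.29729938  0.03081966] [-0.47489632 -0.02606259 -1.59665476]
```

Still free; a little lower until there is contact.

>>> step_arm:
  targets:
    - [0,0,0.0005,0,0,0]
    - [0,0,0.001,0,0,0]
    - [0,0,0.001,0,0,0]

```text
clock: 8.12
position: [0.4469, -0.2974, 0.0305]
eef_rot: [[-0.089, 0.996, 0.001], [0.996, 0.089, -0.001], [-0.001, 0.0, -1.0]]
wrist_force: [-2.1, 2.1, 13.2]
gripper_width: 0.0204
gripper_force: 40.7
```

>>> step_arm:
  targets:
    - [0,0,0.0005,0,0,0]
    - [0,0,0.001,0,0,0]
    - [0,0,0.001,0,0,0]

```text
clock: 8.5
position: [0.4469, -0.2974, 0.0304]
eef_rot: [[-0.089, 0.996, 0.001], [0.996, 0.089, -0.001], [-0.001, 0.001, -1.0]]
wrist_force: [-6.6, 6.7, 29.5]
gripper_width: 0.0208
gripper_force: 42.5
```

Contact made (29 N). Back off 1.5 mm, release, then go up.

>>> step_arm:
  targets:
    - [0,0,-0.0012,0,0,0]
    - [0,0,-0.0015,0,0,0]

```text
clock: 8.75
position: [0.4469, -0.2974, 0.0305]
eef_rot: [[-0.089, 0.996, 0.0], [0.996, 0.089, -0.0], [-0.0, 0.0, -1.0]]
wrist_force: [-0.3, 0.5, 3.1]
gripper_width: 0.0208
gripper_force: 39.7
```

>>> step_arm:
  targets:
    - [0,0,0,0,0,0]
    - [0,0,0,0,0,0]
    - [0,0,0,0,0,0]
    - [0,0,0,0,0,0]
    - [0,0,0,0,0,0]
    - [0,0,0,0,0,0]
  jaw: 0.0854

```text
clock: 9.5
position: [0.4467, -0.2973, 0.0303]
eef_rot: [[-0.089, 0.996, -0.0], [0.996, 0.089, 0.0], [0.0, -0.0, -1.0]]
wrist_force: [-0.8, 0.6, -1.6]
gripper_width: 0.0858
gripper_force: 0.0
```

>>> step_arm:
  targets:
    - [0,0,-0.01,0,0,0]
    - [0,0,-0.04,0,0,0]
    - [0,0,-0.1,0,0,0]
    - [0,0,-0.16,0,0,0]
    - [0,0,-0.2,0,0,0]
    - [0,0,-0.23,0,0,0]
    - [0,0,-0.23,0,0,0]
    - [0,0,-0.23,0,0,0]

```text
clock: 10.5
position: [0.4465, -0.2971, 0.2599]
eef_rot: [[-0.089, 0.996, -0.0], [0.996, 0.089, 0.0], [0.0, -0.0, -1.0]]
wrist_force: [0.6, 0.3, -0.3]
gripper_width: 0.0856
gripper_force: 0.0
```

```bash
python3 - <<'E'
from h import *
w=read_camera('wrist');s=read_camera('side');t=read_camera('top')
r=bot.read_state();R=np.array(r['eef_rot']);p=np.array(r['position'])
print(r['clock'],p,r['wrist_force'],r['gripper_width'])
o=np.zeros((600,800,3),np.uint8)
o[:300,:400]=cv2.resize(w['img'],(400,300));o[:300,400:]=cv2.resize(s['img'][150:330,180:420],(400,300))
o[300:,:400]=cv2.resize(s['img'][240:270,265:305],(400,300),interpolation=2)
o[300:,400:]=cv2.resize(t['img'][212:242,280:320],(400,300),interpolation=2)
cv2.imwrite('pics/l2.png',o)
print(R.T@(np.array([.4572,.3213,.30])-p))
E
```

```text
10.65 [ 0.44643278 -0.29697432  0.25946678] [ 0.2928327   0.01317776 -0.26491739] 0.08528110322444836
[ 0.61493341  0.06547739 -0.03989508]
```

View pics/l2.png

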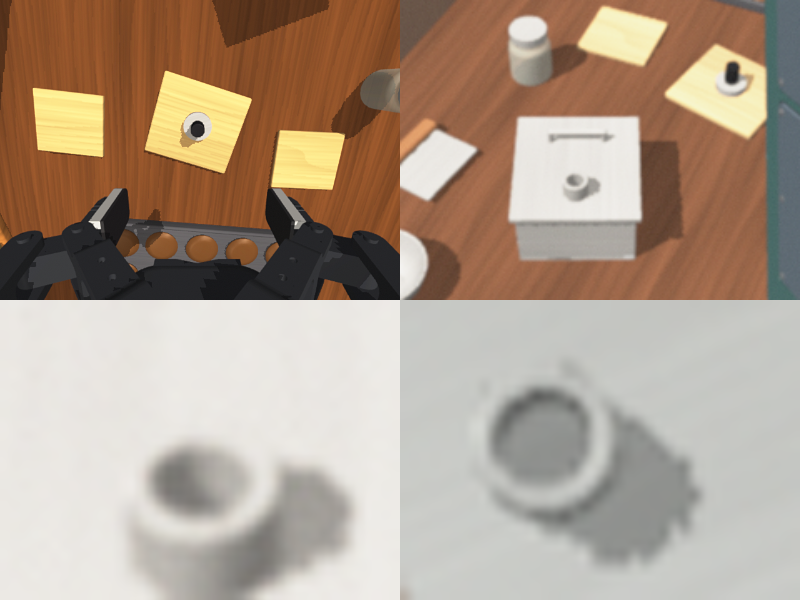

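The cap stands upright on the largest board, and the port is open with its mouth at about side (284.7,257.9) and top (294.0,225.7). I'll take a wrist look at the port on the way to the probe.

>>> step_arm:
  targets:
    - [0.334,0.12,0,0,0,0]
    - [0.334,0.12,0,0,0,0]
    - [0.334,0.12,0,0,0,0]
    - [0.334,0.12,0,0,0,0]
    - [0.334,0.12,0,0,0,0]
    - [0.334,0.12,0,0,0,0]
    - [0.334,0.12,0,0,0,0]
    - [0.334,0.12,0,0,0,0]
    - [0.334,0.12,0,0,0,0]
    - [0.334,0.12,0,0,0,0]

```text
clock: 11.9
position: [0.5366, 0.0452, 0.2603]
eef_rot: [[-0.087, 0.996, -0.0], [0.996, 0.087, -0.0], [-0.0, -0.0, -1.0]]
wrist_force: [0.3, -0.3, 0.3]
gripper_width: 0.0854
gripper_force: 0.0
```

```bash
python3 - <<'E'
from h import *
t=read_camera('top')
w=read_camera('wrist');r=bot.read_state();R=np.array(r['eef_rot']);p=np.array(r['position'])
s=read_camera('side')
print(p); q=proj(w,[.5365,.0465,.117]);print('pred',q)
print(tri(s,(284.7,257.9),t,(294,225.7)),onz(s,284.7,257.9,.117),onz(t,294,225.7,.117))
x,y=q.astype(int); x0,y0=x-50,y-40
cv2.imwrite('pics/w2.png',cv2.resize(w['img'][y0:y0+75,x0:x0+100],(800,600),interpolation=2));print(x0,y0)
print(R.T@(np.array([.4572,.3213,.30])-p))
import pickle;pickle.dump(w,open('w2.pkl','wb'))
E
```

```text
[0.53665924 0.04545197 0.26032962]
pred [315.49567734 220.92585425]
(array([0.53606579, 0.04711393, 0.11475047]), np.float64(0.0007133492071338627)) [0.53548562 0.04892231 0.117     ] [0.53549217 0.04688286 0.117     ]
265 180
[ 0.28175261 -0.05495876 -0.03968183]
```

View pics/w2.png

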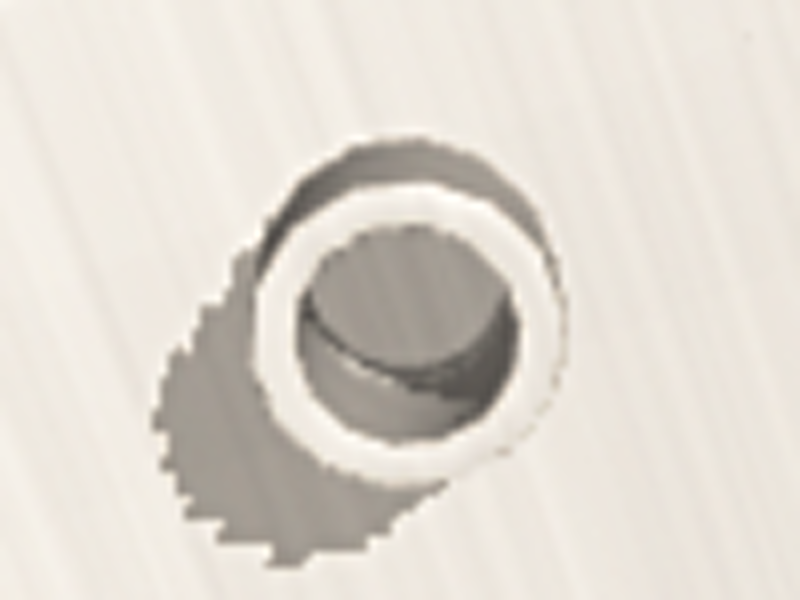

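Mouth centre in the wrist view is (315.5,221.3), so the port is near (0.5364,0.0464), in agreement with the other cameras. Now to the probe.

>>> step_arm:
  targets:
    - [0.282,-0.055,-0.02,0,0,0]
    - [0.282,-0.055,-0.02,0,0,0]
    - [0.282,-0.055,-0.02,0,0,0]
    - [0.282,-0.055,-0.02,0,0,0]
    - [0.282,-0.055,-0.02,0,0,0]
    - [0.282,-0.055,-0.02,0,0,0]
    - [0.282,-0.055,-0.02,0,0,0]
    - [0.282,-0.055,-0.02,0,0,0]
    - [0.282,-0.055,-0.02,0,0,0]

```text
clock: 13.18
position: [0.4573, 0.3213, 0.2803]
eef_rot: [[-0.087, 0.996, 0.0], [0.996, 0.087, -0.0], [-0.0, 0.0, -1.0]]
wrist_force: [0.2, -0.4, 0.3]
gripper_width: 0.0856
gripper_force: 0.0
```

```bash
python3 - <<'E'
from h import *
w=read_camera('wrist');r=bot.read_state();R=np.array(r['eef_rot']);p=np.array(r['position'])
print(r['clock'],p,np.array(r['joints']).round(2)); q=proj(w,[.4572,.3213,.189]);print('pred',q)
h=cv2.cvtColor(w['img'],cv2.COLOR_BGR2HSV)
m=cv2.inRange(h,(0,0,200),(180,40,255));x,y=q.astype(int)
for k in blobs(m,(max(x-60,0),y-60,x+60,y+60),50):
    e=cv2.fitEllipse(k);print(e,cv2.contourArea(k),onz(w,*e[0],.189))
print(R.T@(np.array([.4572,.3213,.145])-p))
E
```

```text
13.225 [0.45720239 0.32140133 0.28035038] [ 0.47  0.31  0.16  1.41 -0.    1.95]
pred [315.36292619 241.66929238]
((315.55230712890625, 221.91502380371094), (40.56077575683594, 79.71853637695312), 6.637988090515137) 1096.0 [0.45617959 0.33462282 0.189     ]
((315.46624755859375, 242.78744506835938), (31.09307098388672, 32.227989196777344), 73.50545501708984) 784.5 [0.45733343 0.32053968 0.189     ]
[-1.00115123e-04 -1.89386750e-05  1.35350382e-01]
```

>>> step_arm:
  targets:
    - [-0.0006,0,0.05,0,0,0]
    - [-0.0006,0,0.09,0,0,0]
    - [-0.0006,0,0.12,0,0,0]
    - [-0.0006,0,0.133,0,0,0]
    - [-0.0006,0,0.133,0,0,0]
    - [-0.0006,0,0.133,0,0,0]

```text
clock: 13.98
position: [0.4576, 0.3217, 0.1485]
eef_rot: [[-0.088, 0.996, 0.001], [0.996, 0.088, 0.001], [0.001, 0.002, -1.0]]
wrist_force: [-0.5, -0.2, 0.0]
gripper_width: 0.0857
gripper_force: 0.0
```

>>> step_arm:
  targets:
    - [0,0,0,0,0,0]
    - [0,0,0,0,0,0]
    - [0,0,0,0,0,0]
    - [0,0,0,0,0,0]
    - [0,0,0,0,0,0]
    - [0,0,0,0,0,0]
    - [0,0,0,0,0,0]
    - [0,0,0,0,0,0]
  jaw: 0.015
  newtons: 50

```text
clock: 14.98
position: [0.457, 0.3215, 0.1475]
eef_rot: [[-0.089, 0.996, 0.0], [0.996, 0.089, 0.0], [0.0, 0.0, -1.0]]
wrist_force: [-0.1, -0.5, 5.8]
gripper_width: 0.0233
gripper_force: 48.8
```

>>> step_arm:
  targets:
    - [0,0,-0.005,0,0,0]
    - [0,0,-0.015,0,0,0]
    - [0,0,-0.03,0,0,0]
    - [0,0,-0.06,0,0,0]
    - [0,0,-0.09,0,0,0]
    - [0,0,-0.12,0,0,0]
    - [0,0,-0.14,0,0,0]
    - [0,0,-0.16,0,0,0]
    - [0,0,-0.16,0,0,0]
    - [0,0,-0.16,0,0,0]

```text
clock: 16.23
position: [0.4568, 0.3214, 0.3067]
eef_rot: [[-0.089, 0.996, -0.001], [0.996, 0.089, -0.0], [-0.0, -0.001, -1.0]]
wrist_force: [-0.9, 0.4, -1.9]
gripper_width: 0.0233
gripper_force: 49.0
```

```bash
python3 - <<'E'
from h import *
t=read_camera('top');s=read_camera('side');w=read_camera('wrist');r=bot.read_state();R=np.array(r['eef_rot']);p=np.array(r['position'])
print(r['clock'],p,r['gripper_width'],r['wrist_force'])
tip=p+[0,0,.017-.144]
print(proj(s,tip),proj(w,tip),proj(t,p))
print(R.T@(np.array([.5363,.0464,.32])-p))
a=proj(s,tip).astype(int);print(a)
o=np.hstack([cv2.resize(w['img'],(400,300)),cv2.resize(s['img'][a[1]-90:a[1]+30,a[0]-80:a[0]+80],(400,300),interpolation=2)])
cv2.imwrite('pics/p1.png',o)
E
```

```text
16.375 [0.45670473 0.32135776 0.30657439] 0.023216469219480163 [ 0.08437275  0.84453276 -0.05497736]
[253.46185534 361.84067086] [315.72199067 227.63026022] [136.02384288 258.3550532 ]
[-0.28093948  0.05487996 -0.01336482]
[253 361]
```

View pics/p1.png

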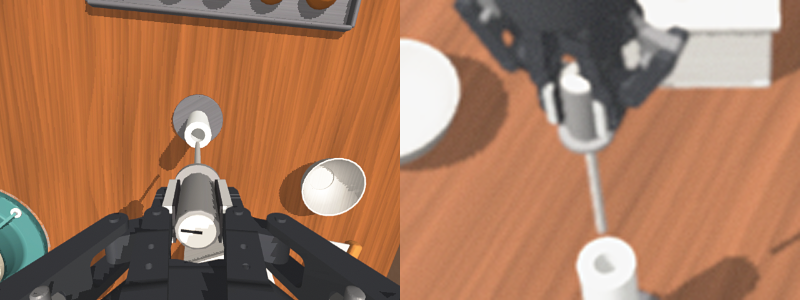

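The probe is held upright with its tip clear of the stand, at side (253.4,363.8). Moving over the port.

>>> step_arm:
  targets:
    - [-0.04,0.008,-0.003,0,0,0]
    - [-0.09,0.018,-0.006,0,0,0]
    - [-0.14,0.027,-0.01,0,0,0]
    - [-0.19,0.037,-0.01,0,0,0]
    - [-0.23,0.045,-0.01,0,0,0]
    - [-0.26,0.051,-0.01,0,0,0]
    - [-0.275,0.054,-0.01,0,0,0]
    - [-0.281,0.055,-0.01,0,0,0]
    - [-0.281,0.055,-0.01,0,0,0]
    - [-0.281,0.055,-0.01,0,0,0]

```text
clock: 17.62
position: [0.5365, 0.0473, 0.3174]
eef_rot: [[-0.09, 0.996, 0.0], [0.996, 0.09, 0.0], [0.0, 0.0, -1.0]]
wrist_force: [-0.3, -0.2, -1.1]
gripper_width: 0.0227
gripper_force: 49.1
```

```bash
python3 - <<'E'
from h import *
t=read_camera('top');s=read_camera('side');w=read_camera('wrist');r=bot.read_state();R=np.array(r['eef_rot']);p=np.array(r['position'])
print(r['clock'],p,r['gripper_width'],r['wrist_force'])
tip=p+[0,0,-.1275]
for n,c in(('s',s),('w',w)):print(n,'tip',proj(c,tip),'+z4',proj(c,tip-[0,0,.004]),'mouth',proj(c,[.5363,.0464,.117]))
o=np.hstack([cv2.resize(w['img'][140:320,255:375],(400,600),interpolation=2),cv2.resize(s['img'][190:280,255:315],(400,600),interpolation=2)])
cv2.imwrite('pics/p2.png',o)
E
```

```text
17.775 [0.5365168  0.04704041 0.3173504 ] 0.022952725695350527 [-0.43013598  0.05125603 -1.24342891]
s tip [283.36274017 232.89639406] +z4 [283.43684477 234.28720822] mouth [284.88417748 256.93553401]
w tip [315.5107336  227.69203107] +z4 [315.51406073 226.33813049] mouth [315.26963685 208.34195034]
```

View pics/p2.png

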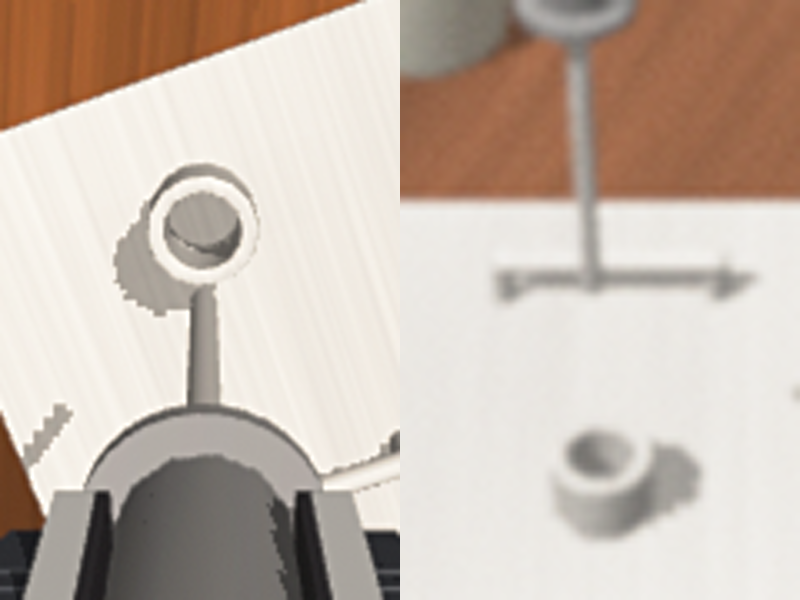

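The wrist view has the tip at about (315.4,229) and the mouth at (315.4,208.3). The side view has the tip at (283.3,233) and the mouth at (284.9,258.2). Alignment is within about 1 mm, so I'll lower the tip to just above the mouth and compare again.

>>> step_arm:
  targets:
    - [0.0005,0,0.02,0,0,0]
    - [0.0005,0,0.04,0,0,0]
    - [0.0005,0,0.055,0,0,0]
    - [0.0005,0,0.064,0,0,0]
    - [0.0005,0,0.064,0,0,0]
    - [0.0005,0,0.064,0,0,0]
    - [0.0005,0,0.064,0,0,0]

```text
clock: 18.65
position: [0.5368, 0.047, 0.2538]
eef_rot: [[-0.089, 0.996, 0.001], [0.996, 0.089, -0.0], [-0.0, 0.001, -1.0]]
wrist_force: [0.5, 0.1, -0.1]
gripper_width: 0.0227
gripper_force: 49.1
```

```bash
python3 - <<'E'
from h import *
t=read_camera('top');s=read_camera('side');w=read_camera('wrist');r=bot.read_state();R=np.array(r['eef_rot']);p=np.array(r['position'])
print(r['clock'],p,r['gripper_width'],r['wrist_force'])
tip=p+[0,0,-.1275]
for n,c in(('s',s),('w',w)):print(n,'tip',proj(c,tip),'+y2',proj(c,tip+[0,.002,0]),'-z4',proj(c,tip-[0,0,.004]),'mouth',proj(c,[.5363,.0464,.117]))
o=np.hstack([cv2.resize(w['img'][170:245,290:340],(400,600),interpolation=2),cv2.resize(s['img'][222:276,267:303],(400,600),interpolation=2)])
cv2.imwrite('pics/p3.png',o)
E
```

```text
18.8 [0.53673224 0.04691216 0.25349889] 0.02261805463093324 [-0.0873207   0.17788501 -1.7167987 ]
s tip [284.43364048 254.1714884 ] +y2 [284.00353299 254.83950803] -z4 [284.50197838 255.45106651] mouth [284.88417748 256.93553401]
w tip [315.37735372 227.52352056] +y2 [315.6092276  224.95054254] -z4 [315.38028356 226.17142454] mouth [314.76985807 225.12427506]
```

View pics/p3.png

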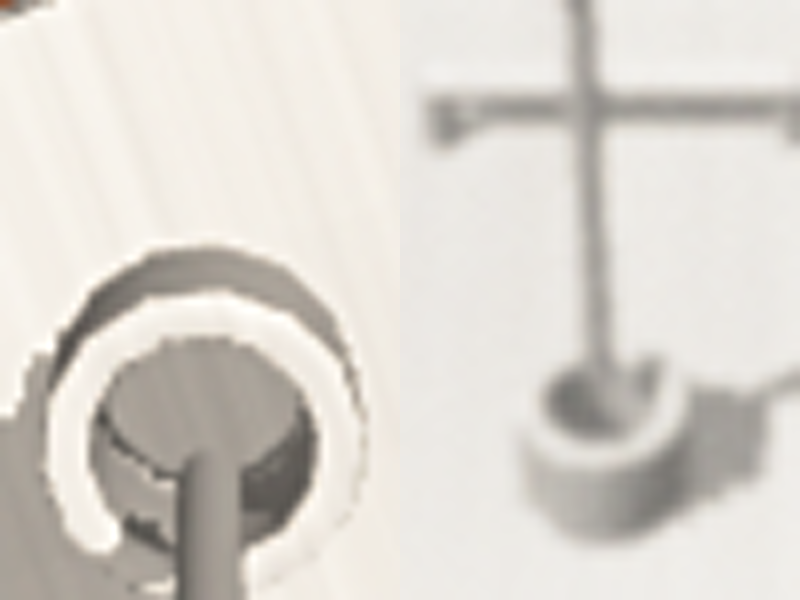

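The probe is 0.7–0.9 mm off centre in both views (tool shift +0.9, −0.6 mm). I'll correct that, then descend straight.

>>> step_arm:
  targets:
    - [0.0009,-0.0006,0,0,0,0]
    - [0.0009,-0.0006,0,0,0,0]
    - [0.0009,-0.0006,0,0,0,0]

```text
clock: 19.18
position: [0.5359, 0.0478, 0.2533]
eef_rot: [[-0.089, 0.996, -0.0], [0.996, 0.089, -0.0], [-0.0, -0.0, -1.0]]
wrist_force: [-0.3, 0.2, -0.4]
gripper_width: 0.0232
gripper_force: 49.1
```

>>> step_arm:
  targets:
    - [0,0,0.006,0,0,0]
    - [0,0,0.014,0,0,0]
    - [0,0,0.022,0,0,0]
    - [0,0,0.03,0,0,0]
    - [0,0,0.038,0,0,0]
    - [0,0,0.046,0,0,0]
    - [0,0,0.054,0,0,0]
    - [0,0,0.06,0,0,0]
    - [0,0,0.06,0,0,0]
    - [0,0,0.06,0,0,0]

```text
clock: 20.42
position: [0.5361, 0.0478, 0.1935]
eef_rot: [[-0.089, 0.996, 0.0], [0.996, 0.089, -0.0], [-0.0, 0.0, -1.0]]
wrist_force: [-0.2, -0.6, -1.0]
gripper_width: 0.0228
gripper_force: 49.1
```

```bash
python3 - <<'E'
from h import *
P=[]
for i in range(6):
    w=read_camera('wrist');r=bot.read_state();P.append(r['position'])
s=read_camera('side')
R=np.array(r['eef_rot']);p=np.mean(P,0)
print(r['clock'],p,np.std(P,0),r['gripper_width'],r['wrist_force'],R.round(4).tolist())
a=[.5363,.0464,.117]; print('w mouth',proj(w,a),'s mouth',proj(s,a))
print('dz to go',p[2]-.1845)
o=np.hstack([cv2.resize(w['img'][195:270,290:340],(400,600),interpolation=2),cv2.resize(s['img'][222:276,267:303],(400,600),interpolation=2)])
cv2.imwrite('pics/p4.png',o)
E
```

```text
20.725 [0.5360564  0.04776894 0.19349773] [3.71248885e-05 1.15844870e-05 5.66748000e-05] 0.02266316469336043 [-0.56604144  1.00126634 -0.89420787] [[-0.0886, 0.9961, 0.0002], [0.9961, 0.0886, -0.0], [-0.0, 0.0002, -1.0]]
w mouth [315.66331679 250.91044038] s mouth [284.88417748 256.93553401]
dz to go 0.00899773017241745
```

View pics/p4.png

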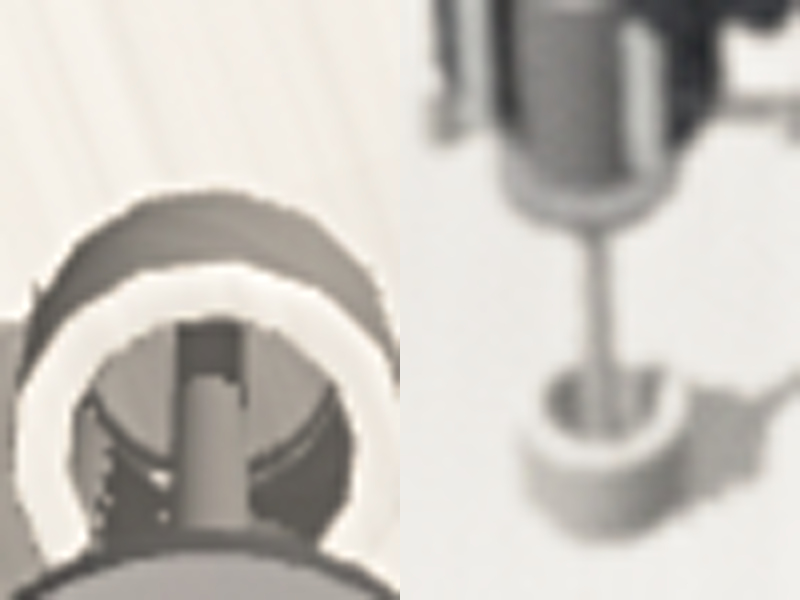

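The stem enters the bore centred: in the wrist crop the stem is at x 213 against a bore centre of 212, and the side view shows free gaps on both sides. Last 9 mm.

>>> step_arm:
  targets:
    - [0,0,0.004,0,0,0]
    - [0,0,0.007,0,0,0]
    - [0,0,0.009,0,0,0]
    - [0,0,0.009,0,0,0]
    - [0,0,0.009,0,0,0]
    - [0,0,0.009,0,0,0]
    - [0,0,0.009,0,0,0]
    - [0,0,0.009,0,0,0]

```text
clock: 21.78
position: [0.536, 0.0478, 0.1843]
eef_rot: [[-0.089, 0.996, 0.0], [0.996, 0.089, 0.0], [0.0, 0.0, -1.0]]
wrist_force: [-0.3, 0.3, -0.5]
gripper_width: 0.0229
gripper_force: 49.1
```

```bash
python3 - <<'E'
from h import *
P=[]
for i in range(4):
    w=read_camera('wrist');r=bot.read_state();P.append(r['position'])
print(r['clock'],np.mean(P,0),r['wrist_force'],r['gripper_width'],np.abs(r['qd']).max())
if abs(np.mean(P,0)[2]-.1845)<.0012: print(bot.finish_job())
E
```

```text
21.975 [0.53593112 0.04778177 0.18428691] [ 0.27808048 -0.02776999 -0.59773329] 0.023022213461556626 0.0014963228162321784
the job is handed in; nothing more can be done
None
```

I handed the job in at about 22 s: the cap stands upright on the largest board, and the probe is held still in the port, centred to about 1 mm, with its tip about 60 mm below the mouth and no sign of contact.

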